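Clamp the thermometer in the preserving-pot lid

ROBOT

A 7-joint arm with a two-finger parallel gripper is mounted at the origin on a cart in front of the work surface, level with it; the furniture and walls round the work are solid. World frame = base frame: x ahead of the robot, y to its left, z up, the work surface at z = 0. Lengths are in mm, angles in rad, forces in N, time in s.
With the tool pointing down it reaches from about 425 to 1025 mm from the base axis. Payload 9.4 kg.
Tool frame: the origin (TCP) lies midway between the tips of the shut fingers; the grasp point (between the pads) lies 19 mm behind it; z points along the fingers, x is the direction in which the jaws open and shut, and the axes are right-handed (so a half turn about z gives the same grasp; the last joint's range is limited). The gripper opens to 93 mm and grips with 3 to 60 N. Pads are 15 mm wide; open, the fingers measure 128 mm over their backs; the gripper's body (75 mm by 188 mm) begins 65 mm behind the grasp point.
Start: joints at [1.256, 0.599, -0.003, 1.599, 0.002, 0.943, -0.08], TCP at [170.774, -704.599, 218.618] pointing down, gripper open.
Joint ranges: [-2.57, 2.57], [-0.35, 1.97], [-1.29, 1.29], [0.11, 2.56], [-1.05, 4.19], [0.11, 1.86], [-2.63, 2.63]. Speed limits (rad/s): [2.22, 2.22, 3.01, 3.01, 3.14, 3.14, 3.14].

INTERFACE

Orientations are given as a unit quaternion [w, x, y, z].
In Python, from cell import manip gives the robot as it stands.
- The arm moves only by the shell command python3 -m crank 'ROWS' [FORCE]. ROWS is JSON, a list that holds one entry, the list of rows, each a list of 7 numbers: the finger opening in m, from 0 to 0.093, then the shift along the tool's x, y, z in m, then the turn, a rotation vector about the tool's x, y, z in rad. In form: [[[claw, tx, ty, tz, ax, ay, az], ...]]. A call has 1 to 20 rows; each row is the pose to reach, as a shift and turn from the pose measured when the call began, along the tool's axes at that moment; what a row does not reach only later rows make up. A row lasts 1/8 s, in which the tool goes at most 62.5 mm and 10.7 degrees, less where a joint would pass 70% of its speed; a pose out of reach is approached as far as the arm can. A call with a gripper value outside its range is refused whole. The fingers move at their own pace and stop on an object; FORCE is the grip in N (left out, the last holds). Time passes only in rows, so rows that repeat a pose let the fingers close. It gives the time, the measured TCP pose, the force and the opening at its end, in the units of the state.
- manip.observe(): the state, without advancing time (a new reading comes with each control period).
- manip.capture(name): name is "side" or "top"; returns (picture, depth): 480x640x3 uint8, red, green, blue; 480x640 float32, mm along the optical axis (not along the pixel's ray), 0 where there is no reading.
- manip.camera_params(name): a dict with "fx", "fy", "cx", "cy" (pixels), "R" (3x3) and "t" (3): a world point X has camera coordinates R X + t. Camera axes: x right, y down, z forward; pixel columns grow to the right and rows downward; lengths in mm; the calibration is good to about 2 mm. A picture is of the moment at which its call begins. camera_params takes no time and is no camera call.
- manip.sign_off(): hands the job in, once; it reports no verdict.
The state is a dict: "t": time; "joint_pos": joint angles; "joint_velocities": joint speeds; "tau": joint torques, N m; "tool_pos": TCP position; "eef_rot": TCP orientation; "wrist_force": force on the tool from outside, world axes, zero at the start; "ft_torque": the same for the moment, N m; "opening": finger opening in mm.
Only numpy, scipy, OpenCV 4.12 (cv2) and the standard library are available. Lean on these libraries where they do the work, as an engineer would, in place of code of your own. Each camera call takes 0.05 s, during which the arm holds its last target.

TASK

Get the preserving pot ready for canning: take the thermometer with the larger dial out of the little stand, push its stem fully home into the black nut fitting in the middle of the pot lid, then turn that nut clockwise until it grips the stem firmly, hand-tight. Feel your way: the stem has to pass a tight seal before it reaches the bottom, so press and tighten gently, neither jamming the stem down nor crushing it by overtightening. Leave the slim meat probe in its sleeve and the other things as they stand.

Things in the scene. Friction and masses are not known exactly. Their poses are not given: they have to be found in the camera images.
- thermometer_grip (a point): Centre of the thermometer's dial case, a steel disc 40 mm across and 12 mm high that faces up. Below the case follow a steel hub (18 mm across, 8 mm high) and a straight round-ended steel stem 9 mm across and 62 mm long, so the tip is 76 mm below this point. It starts upright in one of the stand's two sleeves, the hub resting on the sleeve's end. z points up along the stem; 110 g.
- thermometer_tip (a point): Lowest point of the thermometer's stem (the round tip), on its axis.
- thermometer: The whole thermometer; origin at the tip of the stem, z up the stem towards the dial.
- meat_probe_top (a point): Centre of the dial case of the slim meat probe (dial 26 mm across, 8 mm high; stem 4 mm): the other probe in the stand, which stays there. The two sleeves are 80 mm apart, so the line from it to the thermometer is the stand's long direction.
- stand: Stand for the two probes: a wooden foot 66 x 150 x 14 mm with two steel sleeves (16 mm outside, 12 mm bore, upper end 80 mm above the worktop) 40 mm either side of the middle along its y axis. Fixed. Origin under its centre.
- lid: Flat aluminium lid, 205 mm across, on the pot (156 mm high; heavy, does not shift). Origin on the lid's axis at the pot's rim, z up. The fitting stands in its middle; two low strap grips (22 mm high) stand at the rim, 85 mm from the axis along +y and -y.
- nut_grip (a point): Centre of the fitting's black twelve-sided nut, on the vertical axis of the fitting: 50 mm across flats, 24 mm high (top 12 mm above this point; underside 11 mm clear of the lid). Turning it clockwise seen from above tightens; it does not move up or down. The frame is the lid's: it does not turn with the nut, and how far the nut is screwed on at the start cannot be seen.
- well_bottom (a point): Floor of the fitting's closed pocket on its axis, 58 mm below the top of the nut: the tip of the stem must rest here, and then the hub stands 4 mm above the nut. The rubber seal lies 24 to 30 mm below the top of the nut and takes about 5 to 12 N to push through; it then drags on the stem all the way to the floor, which is hard.
- pocket: The fitting's fixed tube below the seal, with the 11 mm bore and its closed floor; pressing on it with over 30 N jams the stem. Origin on the axis, as the lid's.
- collet: Three brass jaws in the nut's mouth, at the start 10.9 mm or more apart, which close on the stem as the nut turns (0.12 to 0.45 turn in all: regrasp). Thread friction is 0.15 N m either way, so a torque reading sags, even below 0, when the hand stops; when the jaws bite it climbs. At 0.15 (read at a stop) to 0.3 N m (read turning) they grip well, above 0.6 they crush it. Let go, the nut eases back a little and still grips.
- kitchen_timer: Wind-up kitchen timer, 60 mm across, 41 mm high; bystander. Origin under its centre.
- white_lid: White plastic jar lid, 92 mm across, 13 mm high; bystander.
- blue_cup: Small cup, 64 mm across, 62 mm high; bystander.

How it is judged:
By the outcome, as a careful person would: the job done as asked, in the order asked, and still so for the second after the job is handed in, with the robot touching nothing.
It also fails if it takes over 64 s, if anything falls off the work surface, if the arm or the gripper's body presses on something with over 40 N, if the wrist force passes 120 N, or if a joint passes its speed limit or range.

## Working session

There is one attempt and no reset: what is moved stays moved. The work goes in short steps, Python scripts to look and compute and a shell command to move; the robot and the scene stay as the last step left them, time stands still between calls to the robot, and variables do not carry over. Pictures are saved under pics/ and viewed, and the job is handed in when it is done.

```bash
mkdir -p pics; ls
python3 - <<'E'
from cell import manip
import cv2,json,numpy as np
print(manip.observe())
for n in("top","side"):
    p,d=manip.capture(n); cv2.imwrite(f"pics/{n}0.png",p[:,:,::-1]); np.save(f"pics/{n}0.npy",d); np.save(f"pics/{n}0rgb.npy",p)
    print(n,manip.camera_params(n))
E
```

```text
pics
{'t': 0.0, 'joint_pos': array([ 1.25630917,  0.60011799, -0.00256931,  1.60009852,  0.00178916,
        0.94291124, -0.07981038]), 'joint_velocities': array([ 6.93065210e-04, -4.16722534e-04, -2.87236724e-04, -6.97870147e-04,
       -8.80759841e-05,  1.15195468e-03,  1.38732827e-04]), 'tau': array([-1.61179731e-03, -7.65068793e+01,  1.49665095e+00, -2.52355957e+01,
       -5.24004176e-02,  1.70733500e-02,  1.42889417e-04]), 'tool_pos': array([ 170.66530485, -704.1352609 ,  217.77595057]), 'eef_rot': array([-4.26216312e-04,  7.86006789e-01, -6.18217389e-01, -6.36948812e-04]), 'wrist_force': array([ 0.73027545, -0.13450105,  0.27972648]), 'ft_torque': array([-0.04773892, -0.02748689,  0.03248325]), 'opening': 93.16751266711195}
top {'fx': 576.1703290166496, 'fy': 576.1703290166496, 'cx': 323.6303540973362, 'cy': 239.12835215746006, 'R': array([[ 0.02251899, -0.99917451,  0.03381124],
       [-0.99471651, -0.02578112, -0.09936999],
       [ 0.10015966, -0.03139489, -0.99447594]]), 't': array([-88.54569461, 580.26430883, 915.12635848])}
side {'fx': 517.2652365128885, 'fy': 517.2652365128885, 'cx': 323.2706206295219, 'cy': 228.89020038885067, 'R': array([[ 0.934814  , -0.35509075, -0.0057741 ],
       [-0.18545094, -0.47422427, -0.8606505 ],
       [ 0.30287081,  0.80561896, -0.5091634 ]]), 't': array([-558.9026697 ,  172.25720375,  793.13743061])}
```

View pics/top0.png

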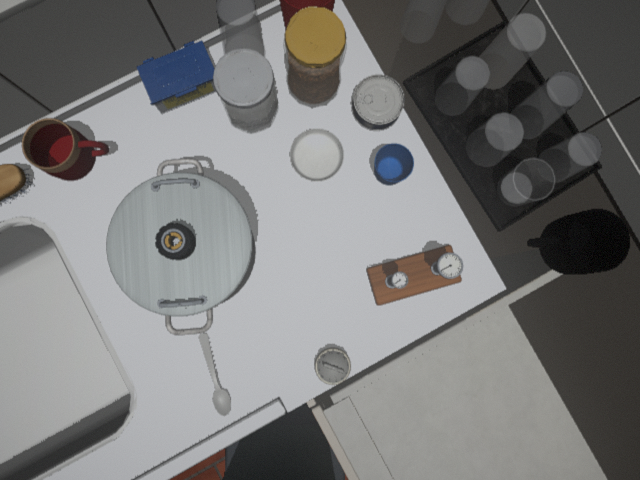

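View pics/side0.png

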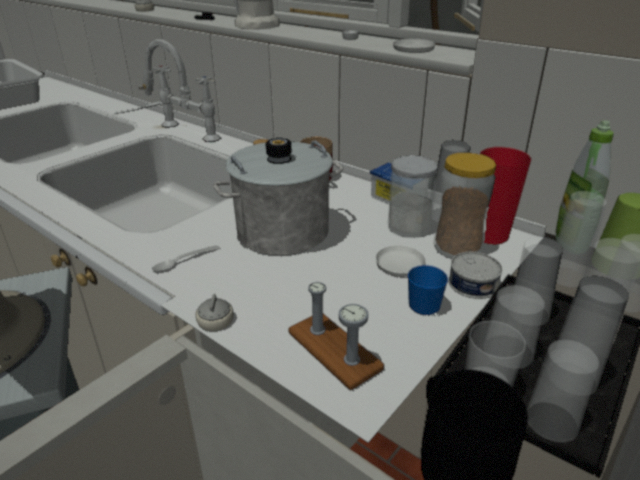

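The top view shows the large dial at about (449,265), the small one at (399,281) and the black nut at (175,240). The gripper is the black shape at (580,240). The side view shows the large dial at (353,315) and the nut at (279,150).

```bash
cat > h.py <<'E'
import numpy as np,cv2
from cell import manip
def cast(n,u,v,z):
    c=manip.camera_params(n);R=c["R"];t=c["t"]
    C=-R.T@t; d=R.T@np.array([(u-c["cx"])/c["fx"],(v-c["cy"])/c["fy"],1]); s=(z-C[2])/d[2]
    return C+s*d
def cloud(n,d):
    c=manip.camera_params(n); v,u=np.mgrid[:480,:640]
    P=np.stack([(u-c["cx"])/c["fx"]*d,(v-c["cy"])/c["fy"]*d,d],-1)
    return (P-c["t"])@c["R"]
def proj(n,X):
    c=manip.camera_params(n);p=c["R"]@np.asarray(X,float)+c["t"]
    return p[0]/p[2]*c["fx"]+c["cx"],p[1]/p[2]*c["fy"]+c["cy"]
def tri(a,b):
    # two (name,u,v) rays
    A=[];B=[]
    for n,u,v in(a,b):
        c=manip.camera_params(n);K=np.array([[c["fx"],0,c["cx"]],[0,c["fy"],c["cy"]],[0,0,1]])
        P=K@np.c_[c["R"],c["t"]]
        A+= [u*P[2]-P[0],v*P[2]-P[1]]
    A=np.array(A); return np.linalg.lstsq(A[:,:3],-A[:,3],rcond=None)[0]
E
python3 - <<'E'
from h import *
import numpy as np
for n,bx in(("top",dict(big=(432,245,470,285),small=(385,268,412,294),nut=(150,215,202,265))),("side",dict(big=(335,300,372,330),nut=(260,135,298,165)))):
    d=np.load(f"pics/{n}0.npy");W=cloud(n,d);rgb=np.load(f"pics/{n}0rgb.npy")
    im=[]
    for k,(a,b,c,e) in bx.items():
        print(n,k)
        Z=W[b:e,a:c,2]; print("z pct",np.percentile(Z,[5,25,50,75,95,99]).round(0))
        im.append(cv2.resize(rgb[b:e,a:c,::-1],(400,400),interpolation=cv2.INTER_NEAREST))
    cv2.imwrite(f"pics/{n}z.png",np.hstack(im[:2] if n=="side" else [im[0],im[2]]))
    if n=="top":
        m=(W[...,2]>92)&(W[...,2]<108); mm=np.zeros_like(m); mm[245:285,432:470]=1; m&=mm
        print("dial",m.sum(),W[m].mean(0), W[m].min(0),W[m].max(0)); vs,us=np.nonzero(m); print(us.mean(),vs.mean(),cv2.minEnclosingCircle(np.c_[us,vs].astype(np.float32)))
        print("lid z",np.median(W[200:220,120:150,2]),np.median(W[265:285,180:220,2]),"table",np.median(W[320:350,230:260,2]))
        m=(rgb.max(-1)<75); mm=np.zeros_like(m); mm[210:268,148:205]=1; m&=mm
        z=W[...,2][m]; print("black z",np.percentile(z,[5,25,50,75,95]))
E
```

```text
top big
z pct [ -2.   1.  14.  98. 101. 102.]
top small
z pct [12. 13. 15. 94. 97. 98.]
top nut
z pct [160. 161. 163. 195. 198. 199.]
dial 557 [ 539.73332094 -265.02922069   98.57255535] [ 520.760997   -284.92641204   92.04910338] [ 559.39674182 -245.43714641  103.5756613 ]
449.25134649910234 265.6157989228007 ((449.26190185546875, 265.5952453613281), 13.478267669677734)
lid z 161.46338996712984 161.38411391712108 table -0.004278715459398802
black z [163.99792975 190.90830283 195.38468247 196.70555849 198.22115157]
side big
z pct [ -1.   1.  94.  99. 101. 101.]
side nut
z pct [ 40. 162. 164. 189. 197. 199.]
```

View pics/topz.png

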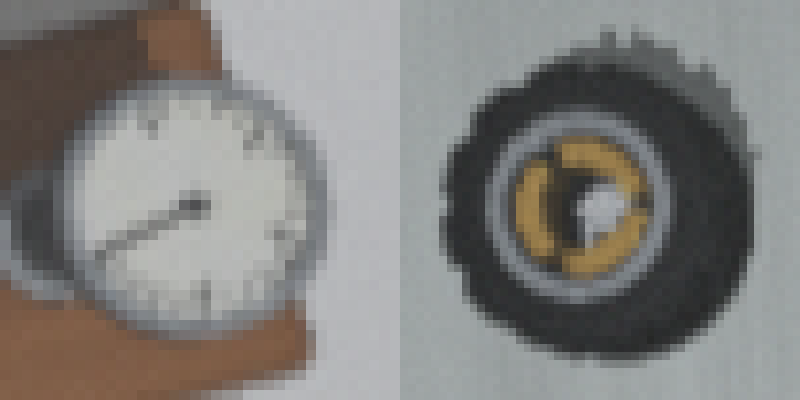

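View pics/sidez.png

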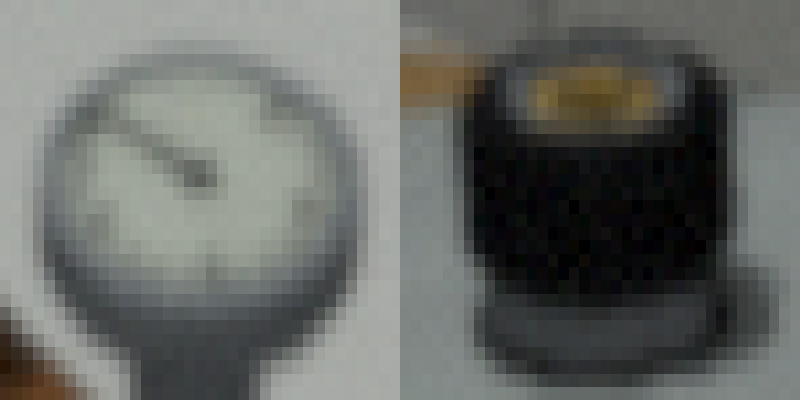

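Run:
```python
from h import *
T=np.load("pics/top0rgb.npy").astype(int);S=np.load("pics/side0rgb.npy").astype(int)
dT=np.load("pics/top0.npy");dS=np.load("pics/side0.npy")
def box(m,a,b,c,e):
    k=np.zeros(m.shape,bool);k[b:e,a:c]=1;return m&k
WT=cloud("top",dT);WS=cloud("side",dS)
# dials via height masks
for nm,b,lo,hi in(("big",(430,243,472,288),93,108),("small",(383,266,414,296),88,108)):
    m=box((WT[...,2]>lo)&(WT[...,2]<hi),*b);v,u=np.nonzero(m)
    c=cv2.minAreaRect(np.c_[u,v].astype(np.float32)); print(nm,u.mean(),v.mean(),c, cast("top",u.mean(),v.mean(),100 if nm=="big" else 97))
m=box((WS[...,2]>96)&(WS[...,2]<108),330,295,376,335);v,u=np.nonzero(m);print("side big",u.mean(),v.mean(),cast("side",u.mean(),v.mean(),99), WS[m].mean(0),WS[m].min(0),WS[m].max(0))
# nut: brass mask
for n,I,W,b in(("top",T,WT,(150,215,202,265)),("side",S,WS,(262,135,296,165))):
    br=box((I[...,0]-I[...,2]>50),*b);v,u=np.nonzero(br);print(n,"brass",br.sum(),(u.min()+u.max())/2,(v.min()+v.max())/2,u.mean(),v.mean(),np.median(W[br][:,2]),cv2.minEnclosingCircle(np.c_[u,v].astype(np.float32)))
    m=box((W[...,2]>190)&(W[...,2]<206),*b);v,u=np.nonzero(m);print(n,"nut top",u.min(),u.max(),v.min(),v.max(),u.mean(),v.mean(),W[m].mean(0),W[m].min(0),W[m].max(0)); 
    c=cv2.minEnclosingCircle(np.c_[u,v].astype(np.float32));print(c,cast(n,*c[0],196),cast(n,u.mean(),v.mean(),196))
    dk=box(I.max(-1)<70,*b);z=W[...,2][dk&m];print("dark top z",np.percentile(z,[10,50,90]))
# lid disc height top & circle
m=box((WT[...,2]>156)&(WT[...,2]<168),95,165,265,325);v,u=np.nonzero(m);c=cv2.minEnclosingCircle(np.c_[u,v].astype(np.float32));print("lid",c,cast("top",*c[0],161),np.median(WT[m][:,2]))
```

```text
big 449.43978102189783 265.5821167883212 ((449.0, 265.5), (25.0, 26.0), 90.0) [ 539.69554248 -264.95673032  100.        ]
small 399.2241379310345 279.9741379310345 ((399.0, 280.0), (16.0, 16.0), 90.0) [ 516.09770222 -188.76822149   97.        ]
side big 353.22529644268775 313.6521739130435 [ 540.06353371 -266.58500375   99.        ] [ 539.98411102 -266.73233168   99.25953896] [ 520.55946704 -285.86427569   96.016927  ] [ 560.43881789 -244.8746217   101.82752605]
top brass 99 173.0 240.5 172.88888888888889 240.5151515151515 195.43915322473364 ((172.96665954589844, 240.5), 8.349823951721191)
top nut top 155 192 223 259 173.27118644067798 241.07944915254237 [557.74571907 132.21653784 195.84841912] [533.71771667 108.16256117 190.09330107] [582.71142677 157.59172597 201.23291748]
((173.451416015625, 241.08299255371094), 18.862701416015625) [557.7138481  131.95231716 196.        ] [557.71243598 132.19194641 196.        ]
dark top z [193.77503219 196.02808466 197.76718466]
side brass 18 272.0 141.0 271.6666666666667 141.05555555555554 192.81940055559778 ((272.0, 141.0), 10.049975395202637)
side nut top 266 291 137 149 278.35555555555555 143.0814814814815 [557.94849128 127.75526318 195.68669599] [534.65247872 107.37964989 190.10228953] [583.08007431 157.42718824 199.00650577]
((278.5, 143.5), 12.747649192810059) [557.31549237 124.65551774 196.        ] [557.6722166  126.80060229 196.        ]
dark top z [191.60285665 196.12020471 197.76302498]
lid ((178.67698669433594, 243.95748901367188), 73.4489974975586) [557.03224145 132.48831104 161.        ] 161.2271555494016
```

```bash
cat >> h.py <<'E'
from scipy.spatial.transform import Rotation as Ro
def go(p,yaw):
    s=manip.observe();q=s["eef_rot"];R=Ro.from_quat([q[1],q[2],q[3],q[0]])
    y=np.deg2rad(yaw);x=np.array([np.cos(y),np.sin(y),0]);z=np.array([0,0,-1.]);T=Ro.from_matrix(np.c_[x,np.cross(z,x),z])
    a=R.apply([1,0,0])
    print("t",round(s["t"],2),"pos",s["tool_pos"].round(1),"yaw",np.rad2deg(np.arctan2(a[1],a[0])).round(1),"j",s["joint_pos"].round(2),"F",s["wrist_force"].round(1),"M",s["ft_torque"].round(2),"op",round(s["opening"],1))
    print("shift m",(R.inv().apply(np.array(p)-s["tool_pos"])/1000).round(4),"rot",(R.inv()*T).as_rotvec().round(4))
E
python3 -c "
from h import *
go([539.8,-265.8,180],17.2)"
```

```text
t 0.1 pos [ 170.7 -704.2  217.9] yaw -76.4 j [ 1.26  0.6  -0.    1.6   0.    0.94 -0.08] F [-0.  -0.1 -0.2] M [-0.04  0.    0.03] op 93.3
shift m [-0.339  -0.462   0.0383] rot [-1.0000e-03  1.1000e-03 -1.6331e+00]
```

```bash
python3 -m crank '[[[0.093,-0.085,-0.115,0.01,0,0,-0.4],[0.093,-0.17,-0.23,0.02,0,0,-0.8],[0.093,-0.255,-0.345,0.03,0,0,-1.2],[0.093,-0.339,-0.462,0.038,-0.001,0.001,-1.633],[0.093,-0.339,-0.462,0.038,-0.001,0.001,-1.633],[0.093,-0.339,-0.462,0.038,-0.001,0.001,-1.633],[0.093,-0.339,-0.462,0.038,-0.001,0.001,-1.633],[0.093,-0.339,-0.462,0.038,-0.001,0.001,-1.633],[0.093,-0.339,-0.462,0.038,-0.001,0.001,-1.633],[0.093,-0.339,-0.462,0.038,-0.001,0.001,-1.633],[0.093,-0.339,-0.462,0.038,-0.001,0.001,-1.633],[0.093,-0.339,-0.462,0.038,-0.001,0.001,-1.633]]]' 40
python3 -c "
from h import *
go([539.8,-265.8,82],17.2)"
```

```text
t: 1.6
tool_pos: [538.4, -267.7, 180.1]
eef_rot: [0.0, 0.989, 0.148, -0.001]
wrist_force: [-0.1, -1.2, 0.5]
opening: 93.3
t 1.6 pos [ 538.4 -267.7  180.1] yaw 17.0 j [ 0.68  0.53 -0.46  1.91  0.33  0.78  0.34] F [-0.1 -1.2  0.5] M [-0.09 -0.11 -0.06] op 93.3
shift m [ 0.002  -0.0014  0.0981] rot [ 0.0003  0.0015 -0.0031]
```

```bash
python3 -m crank '[[[0.093,0.002,-0.0014,0.03,0,0.0015,-0.003],[0.093,0.002,-0.0014,0.06,0,0.0015,-0.003],[0.093,0.002,-0.0014,0.085,0,0.0015,-0.003],[0.093,0.002,-0.0014,0.098,0,0.0015,-0.003],[0.093,0.002,-0.0014,0.098,0,0.0015,-0.003]]]' 40
python3 -c "
from h import *
go([539.8,-265.8,82],17.2)
p,d=manip.capture('side');cv2.imwrite('pics/s1.png',cv2.resize(p[240:400,260:480,::-1],None,fx=3.5,fy=3.5))"
```

```text
t: 2.22
tool_pos: [539.0, -266.6, 81.6]
eef_rot: [0.0, 0.989, 0.149, -0.001]
wrist_force: [0.1, -0.1, 0.4]
opening: 92.9
t 2.23 pos [ 539.  -266.6   81.6] yaw 17.1 j [ 0.62  0.66 -0.38  1.98  0.43  0.58  0.25] F [ 0.1 -0.1  0.4] M [-0.04 -0.09 -0.04] op 92.9
shift m [ 0.001  -0.0005 -0.0004] rot [-0.0002  0.0012 -0.0016]
```

View pics/s1.png

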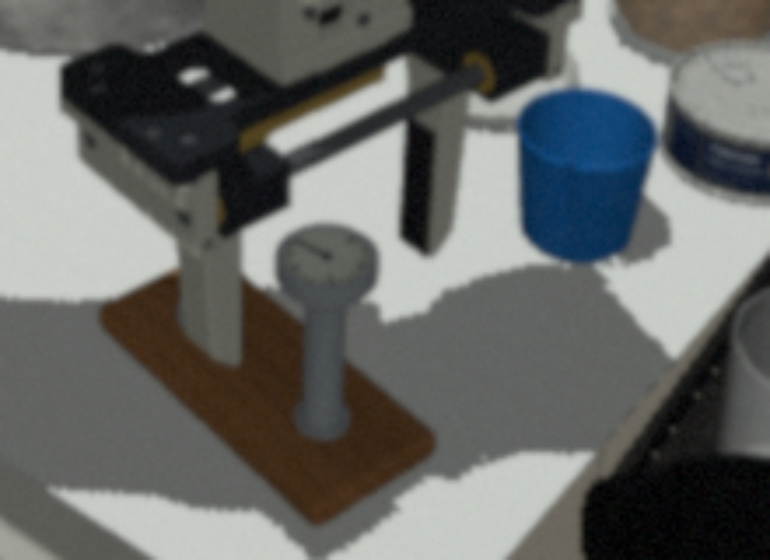

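The open fingers straddle the dial at crop (327,265), with fingertips at (212,355) and (430,245). The blue cup is clear. I'll close now.

```bash
python3 -m crank '[[[0.03,0.001,-0.0005,0,0,0.001,-0.0016],[0.03,0.001,-0.0005,0,0,0.001,-0.0016],[0.03,0.001,-0.0005,0,0,0.001,-0.0016],[0.03,0.001,-0.0005,0,0,0.001,-0.0016],[0.03,0.001,-0.0005,0,0,0.001,-0.0016],[0.03,0.001,-0.0005,0,0,0.001,-0.0016]]]' 40
python3 -c "
from h import *
go([539.8,-265.8,190],17.2)"
```

```text
t: 3.02
tool_pos: [540.5, -265.7, 82.3]
eef_rot: [0.0, 0.989, 0.15, 0.001]
wrist_force: [0.6, 0.2, 0.4]
opening: 38.9
t 3.02 pos [ 540.5 -265.7   82.3] yaw 17.2 j [ 0.62  0.66 -0.38  1.98  0.43  0.58  0.25] F [0.6 0.2 0.4] M [-0.01 -0.06 -0.02] op 38.9
shift m [-6.000e-04 -1.000e-04 -1.077e-01] rot [ 0.0005 -0.0009  0.0004]
```

```bash
python3 -m crank '[[[0.03,-0.0006,0,-0.015,0,0,0],[0.03,-0.0006,0,-0.045,0,0,0],[0.03,-0.0006,0,-0.09,0,0,0],[0.03,-0.0006,0,-0.14,0,0,0],[0.03,-0.0006,0,-0.19,0,0,0],[0.03,-0.0006,0,-0.21,0,0,0],[0.03,-0.0006,0,-0.21,0,0,0]]]' 40
python3 -c "
from h import *
go([558,132.4,290],17.2)
p,d=manip.capture('side');cv2.imwrite('pics/s2.png',cv2.resize(p[100:400,160:560,::-1],None,fx=2,fy=2))"
```

```text
t: 3.9
tool_pos: [540.1, -265.9, 294.6]
eef_rot: [0.001, 0.989, 0.15, 0.002]
wrist_force: [-0.3, 0.2, -1.3]
opening: 38.8
t 3.9 pos [ 540.1 -265.9  294.6] yaw 17.2 j [ 0.73  0.41 -0.52  1.78  0.24  1.    0.42] F [-0.3  0.2 -1.3] M [-0.02 -0.04  0.01] op 38.8
shift m [ 0.135  -0.3752  0.0039] rot [ 0.003  -0.0033  0.0003]
```

View pics/s2.png

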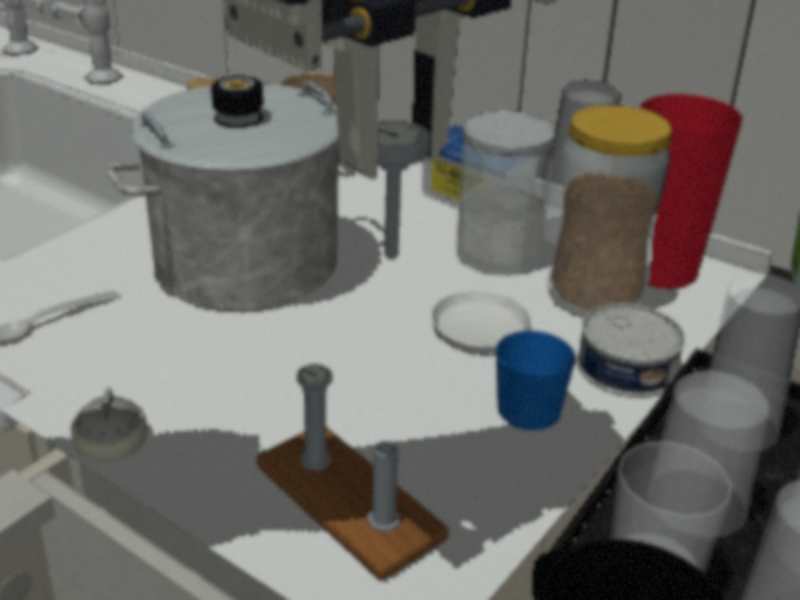

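The thermometer hangs plumb from the fingers: dial at (405,135), stem down to (392,250). Its sleeve is empty and the meat probe is still in the stand. Next I'll move over the fitting.

```bash
python3 -m crank '[[[0.03,0.007,-0.02,0.001,0,0,0],[0.03,0.022,-0.06,0.002,0,0,0],[0.03,0.04,-0.11,0.003,0.001,-0.001,0],[0.03,0.058,-0.16,0.003,0.001,-0.001,0],[0.03,0.077,-0.215,0.004,0.002,-0.002,0],[0.03,0.095,-0.265,0.004,0.002,-0.002,0],[0.03,0.113,-0.315,0.004,0.003,-0.003,0],[0.03,0.128,-0.355,0.004,0.003,-0.003,0],[0.03,0.135,-0.375,0.004,0.003,-0.003,0],[0.03,0.135,-0.375,0.004,0.003,-0.003,0],[0.03,0.135,-0.375,0.004,0.003,-0.003,0]]]' 40
cat > look.py <<'E'
import sys
from h import *
k=sys.argv[1]
for n,(a,b,c,e) in(("side",(220,60,340,180)),("top",(110,170,240,300))):
    p,d=manip.capture(n);cv2.imwrite(f'pics/{n}_{k}.png',cv2.resize(p[b:e,a:c,::-1],None,fx=5,fy=5)); np.save(f"pics/{n}_{k}.npy",p);np.save(f"pics/{n}_{k}d.npy",d)
E
python3 look.py 3; python3 -c "
from h import *
go([558,132.4,265],17.2)"
```

```text
t: 5.32
tool_pos: [556.6, 131.7, 287.8]
eef_rot: [-0.0, 0.989, 0.15, -0.002]
wrist_force: [1.3, -0.6, -1.1]
opening: 38.9
t 5.42 pos [557.1 131.1 288.2] yaw 17.1 j [ 0.1   0.4  -0.6   1.85  0.26  0.98 -0.31] F [-0.5 -0.2 -2.5] M [-0.08 -0.12 -0.05] op 39.2
shift m [ 0.0013 -0.001   0.0232] rot [-0.0011  0.0025 -0.0012]
```

View pics/side_3.png

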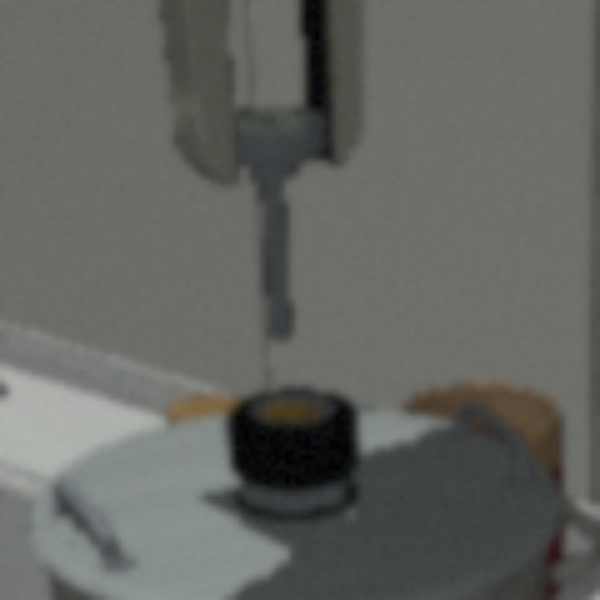

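View pics/top_3.png

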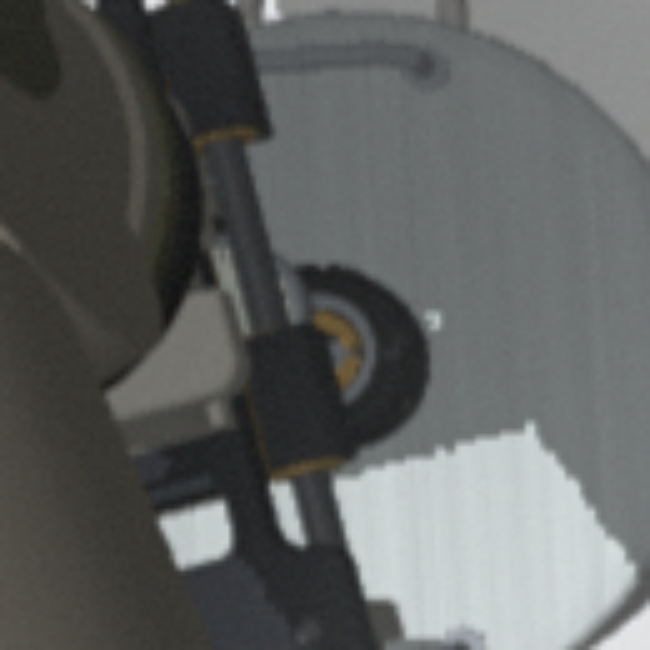

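Run:
```python
from h import *
for X in([557.1,131.1,300],[557.1,131.1,278],[557.1,131.1,226],[558,132.4,196],[558,132.4,172]):
    u,v=proj("side",X);print(X,round(u,1),round(v,1),"crop",round((u-220+.5)*5),round((v-60+.5)*5))
I=np.load("pics/side_3.npy").astype(int)
for v in range(96,130): print(v,' '.join(f"{I[v,u].sum()//3:3d}" for u in range(264,288)))
for v in range(137,152,2): print(v,' '.join(f"{I[v,u].sum()//3:3d}" for u in range(262,296)))
```

```text
[557.1, 131.1, 300] 274.4 86.7 crop 275 136
[557.1, 131.1, 278] 275.1 99.0 crop 278 198
[557.1, 131.1, 226] 276.6 126.9 crop 285 337
[558, 132.4, 196] 277.7 142.0 crop 291 413
[558, 132.4, 172] 278.3 154.0 crop 294 473
96  77  78  79  83  99  97  82  69  59  60  64  64  72  92 102 106 107 109 109 110 106 108 108 109
97  92  93  93  97 102 104  95  76  58  60  61  64  77 103 107 110 108 108 109 109 108 108 107 110
98 103 102 105 107 104 107  98  76  58  59  62  66  80 103 108 109 108 111 110 110 109 110 109 107
99 108 107 106 106 106 105 100  76  60  61  64  66  79  97 105 107 108 110 109 109 107 110 110 109
100 108 105 108 107 106 105 100  84  76  66  65  64  66  86 102 108 108 109 112 109 108 107 110 109
101 108 107 106 106 107 106 101  90  84  70  64  62  58  75 102 110 108 107 107 110 110 109 109 109
102 106 106 105 107 105 105 102  95  87  70  65  62  57  71  99 107 110 109 107 108 108 109 109 108
103 105 108 107 106 105 107 101  93  83  65  62  62  59  74 102 107 111 108 108 108 110 111 108 110
104 106 105 107 106 103 105 102  94  85  66  64  60  61  74  99 109 109 110 109 108 1
[... 2934 characters left out ...]

143 120 121 111  79  38   7   6  15  28  40  46  54  52  46  45  50  53  49  47  49  49  49  40  34  23   2  16  13  36  80 119 129 130 131
145 136 133 118  77  30  11   2   7   7  13  10  16  25  25  22  26  28  23  27  24  21  20  13   6  13   5   8  14  33  83 125 135 135 135
147 137 134 122  91  43  10   5   0  14   4   0  11   1   7  13   7  10   4  13   3  13   5  13   8  10   8   9   5  35  82 124 138 139 139
149 135 135 130 103  55  20   9  10   6  12  13  12   9   5   6  14   9  13   7   4   5   6   9   6   6   2   5   4  23  67 112 128 124 111
151 137 137 132 114  59  16   8   5   7   8  12   3  13   3   3   2   8  12   1   0   0  12   8  10   6  14  12   7  19  46  72  77  74  66
```

Run:
```python
from h import *
d=np.load("pics/side_3d.npy");W=cloud("side",d);I=np.load("pics/side_3.npy").astype(int).sum(-1)/3
c=manip.camera_params("side");C=-c["R"].T@c["t"]
f=np.array([.303,.806]);f/=np.linalg.norm(f)
for v0,v1 in((100,110),(110,118),(118,126)):
    P=W[v0:v1,273:277].reshape(-1,3); P=P[(P[:,2]>200)]
    q=np.median(P,0);print(v0,len(P),q.round(1),"axis~",(q[:2]+f*4.0).round(1))
# subpixel edges rows
for v0,v1 in((102,110),(110,118),(120,126)):
    r=I[v0:v1].mean(0); L=np.interp(85,[r[274-k] for k in range(0,5)],[274-k for k in range(0,5)]);Rr=np.interp(85,[r[275+k] for k in range(0,5)],[275+k for k in range(5)])
    print(v0,"edges",L,Rr,(L+Rr)/2)
print("nut before", (lambda s:(s.min(0),s.max(0)))(W[137:150,262:294][(W[137:150,262:294,2]>192)]))
```

```text
100 40 [554.7 128.1 268.9] axis~ [556.1 131.8]
110 32 [553.7 128.9 252.4] axis~ [555.1 132.6]
118 25 [554.2 128.7 237.9] axis~ [555.6 132.5]
102 edges 271.69679300291546 277.35175879396985 274.5242758984426
110 edges 271.5966228893058 277.23320895522386 274.41491592226487
120 edges 272.6099585062241 278.3553191489362 275.4826388275801
nut before (array([ 314.19712535, -755.73916765,  192.03386045]), array([582.9474524 , 156.98451998, 548.86264145]))
```

```bash
python3 -c "
from h import *
go([559.5,131.2,264],17.2)"
```

```text
t 5.42 pos [557.1 131.1 288.2] yaw 17.1 j [ 0.1   0.4  -0.6   1.85  0.26  0.98 -0.31] F [-0.5 -0.2 -2.5] M [-0.08 -0.12 -0.05] op 39.2
shift m [0.0024 0.0006 0.0242] rot [-0.0011  0.0025 -0.0012]
```

```bash
python3 -m crank '[[[0.03,0.0024,0.0006,0.008,-0.001,0.0025,-0.001],[0.03,0.0024,0.0006,0.016,-0.001,0.0025,-0.001],[0.03,0.0024,0.0006,0.024,-0.001,0.0025,-0.001],[0.03,0.0024,0.0006,0.024,-0.001,0.0025,-0.001],[0.03,0.0024,0.0006,0.024,-0.001,0.0025,-0.001]]]' 40
python3 look.py 4
python3 - <<'E'
from h import *
go([559.5,131.2,254],17.2)
d=np.load("pics/side_4d.npy");W=cloud("side",d);I=np.load("pics/side_4.npy").astype(int).sum(-1)/3
f=np.array([.303,.806]);f/=np.linalg.norm(f)
for v0,v1 in((114,120),(122,128),(132,137)):
    P=W[v0:v1,274:278].reshape(-1,3); P=P[(P[:,2]>200)]
    q=np.median(P,0);r=I[v0:v1].mean(0); L=np.interp(85,[r[276-k] for k in range(0,6)],[276-k for k in range(0,6)]);Rr=np.interp(85,[r[276+k] for k in range(0,6)],[276+k for k in range(6)])
    print(v0,q.round(1),"axis~",(q[:2]+f*4.0).round(1),L,Rr,(L+Rr)/2)
E
```

```text
t: 6.05
tool_pos: [559.5, 131.4, 264.2]
eef_rot: [-0.0, 0.989, 0.15, -0.0]
wrist_force: [-1.0, 0.4, -1.0]
opening: 39.2
t 6.15 pos [559.6 131.4 264.4] yaw 17.2 j [ 0.09  0.42 -0.59  1.87  0.29  0.93 -0.33] F [-0.7 -0.3 -1. ] M [-0.02 -0.11  0.03] op 39.1
shift m [-0.0002  0.0001  0.0104] rot [-0.0002 -0.0004 -0.    ]
114 [556.3 128.8 246.5] axis~ [557.7 132.5] 274.38584474885846 279.25882352941176 276.82233413913514
122 [556.1 129.4 232. ] axis~ [557.5 133.1] 274.52076677316296 279.3095890410959 276.9151779071294
132 [556.  129.6 212.8] axis~ [557.4 133.3] 275.38123167155425 280.32970027247956 277.8554659720169
```

View pics/side_4.png

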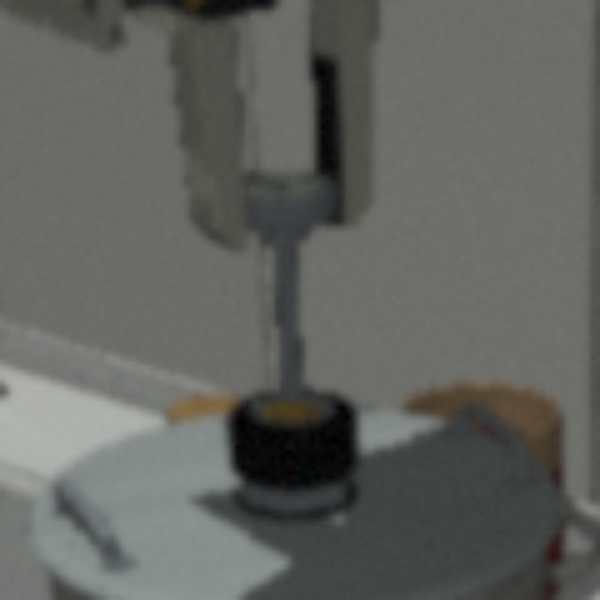

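The stem is now centred over the nut mouth in the side view: tip at about (288,390) in the crop, nut mouth at (293,412). I'll enter the mouth gently.

```bash
python3 -m crank '[[[0.03,-0.0002,0.0005,0.004,0,0,0],[0.03,-0.0002,0.0005,0.008,0,0,0],[0.03,-0.0002,0.0005,0.011,0,0,0],[0.03,-0.0002,0.0005,0.014,0,0,0],[0.03,-0.0002,0.0005,0.014,0,0,0]]]' 40
python3 -c "
from h import *
go([559.5,131,238],17.2)"
```

```text
t: 6.78
tool_pos: [559.5, 130.8, 250.2]
eef_rot: [-0.0, 0.989, 0.15, -0.0]
wrist_force: [-0.6, -0.4, -1.8]
opening: 38.7
t 6.78 pos [559.5 130.8 250.2] yaw 17.2 j [ 0.09  0.44 -0.58  1.89  0.3   0.9  -0.34] F [-0.6 -0.4 -1.8] M [-0.04 -0.12  0.01] op 38.7
shift m [ 0.0001 -0.0002  0.0122] rot [-0.0002  0.     -0.    ]
```

```bash
python3 -m crank '[[[0.03,0,0,0.005,0,0,0],[0.03,0,0,0.009,0,0,0],[0.03,0,0,0.012,0,0,0],[0.03,0,0,0.012,0,0,0]]]' 40
python3 -m crank '[[[0.03,0,0,0.002,0,0,0],[0.03,0,0,0.004,0,0,0],[0.03,0,0,0.004,0,0,0]]]'
python3 -m crank '[[[0.03,0,0,0.002,0,0,0],[0.03,0,0,0.004,0,0,0],[0.03,0,0,0.004,0,0,0]]]'
```

```text
t: 7.28
tool_pos: [559.4, 130.8, 237.8]
eef_rot: [-0.0, 0.989, 0.15, -0.0]
wrist_force: [-0.0, -0.4, -1.5]
opening: 39.1
t: 7.65
tool_pos: [559.4, 131.1, 233.9]
eef_rot: [-0.0, 0.989, 0.15, -0.0]
wrist_force: [-0.3, 1.2, -2.0]
opening: 38.7
t: 8.02
tool_pos: [559.8, 131.3, 229.7]
eef_rot: [-0.0, 0.989, 0.15, 0.0]
wrist_force: [2.1, 1.9, -0.9]
opening: 39.1
```

```bash
python3 -m crank '[[[0.03,0,0,0.002,0,0,0],[0.03,0,0,0.004,0,0,0],[0.03,0,0,0.004,0,0,0]]]'
python3 look.py 5
```

```text
t: 8.4
tool_pos: [559.7, 131.3, 225.2]
eef_rot: [-0.001, 0.989, 0.15, 0.0]
wrist_force: [2.2, 2.1, -3.4]
opening: 38.8
```

View pics/side_5.png

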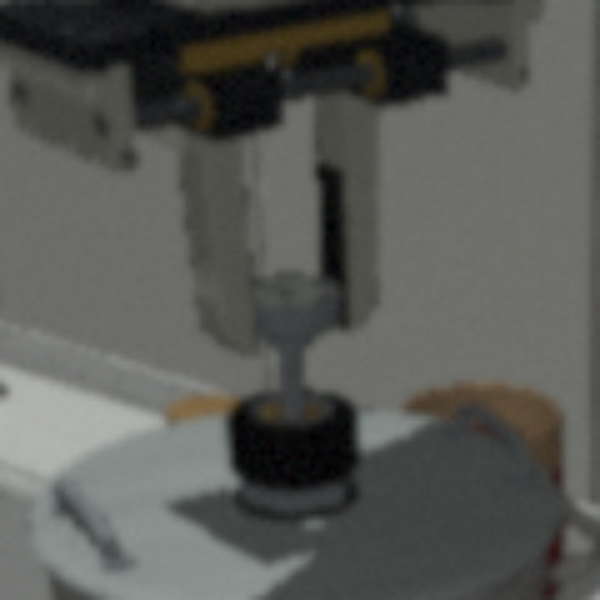

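```bash
python3 -m crank '[[[0.03,0.0005,-0.0003,0.002,0,0,0],[0.03,0.0005,-0.0003,0.004,0,0,0],[0.03,0.0005,-0.0003,0.004,0,0,0]]]'
python3 -m crank '[[[0.03,0,0,0.002,0,0,0],[0.03,0,0,0.004,0,0,0],[0.03,0,0,0.004,0,0,0]]]'
python3 -c "
from h import *
for X in([558,132.4,243],[558,132.4,225+12-14]):
  u,v=proj('side',X);print('crop5',(u-219.5)*5,(v-59.5)*5)
go([559.5,131,202],17.2)"
```

```text
t: 8.88
tool_pos: [559.9, 131.6, 220.9]
eef_rot: [-0.001, 0.989, 0.15, -0.0]
wrist_force: [1.6, 1.8, -4.1]
opening: 38.7
t: 9.25
tool_pos: [559.9, 131.6, 216.5]
eef_rot: [-0.001, 0.989, 0.15, -0.0]
wrist_force: [2.2, 1.7, -2.8]
opening: 39.3
crop5 284.3413777242779 291.0049384177944
crop5 287.15398402549596 343.5349449927644
t 9.25 pos [559.9 131.6 216.5] yaw 17.2 j [ 0.07  0.47 -0.56  1.93  0.33  0.83 -0.37] F [ 2.2  1.7 -2.8] M [ 0.45 -0.6  -0.  ] op 39.3
shift m [-0.0005  0.0004  0.0145] rot [-0.0013  0.0005  0.0004]
```

```bash
python3 -m crank '[[[0.03,0.0004,-0.0002,0.002,0.001,0,0],[0.03,0.0004,-0.0002,0.004,0.001,0,0]]]'
python3 -m crank '[[[0.03,0,0,0.002,0,0,0],[0.03,0,0,0.004,0,0,0]]]'; python3 look.py 6;python3 -c "
from h import *
go([559.5,131,202],17.2)"
```

```text
t: 9.5
tool_pos: [560.1, 131.8, 212.5]
eef_rot: [-0.001, 0.989, 0.15, -0.0]
wrist_force: [-1.1, 1.1, 2.3]
opening: 39.1
t: 9.75
tool_pos: [560.1, 131.9, 208.4]
eef_rot: [-0.001, 0.989, 0.15, -0.0]
wrist_force: [0.4, 2.8, 1.2]
opening: 38.9
t 9.85 pos [560.  131.8 208. ] yaw 17.2 j [ 0.06  0.48 -0.56  1.93  0.34  0.82 -0.38] F [ 0.9  2.  -2.8] M [ 0.37 -0.47  0.01] op 39.0
shift m [-0.0007  0.0006  0.006 ] rot [-0.0024  0.001   0.0005]
```

View pics/side_6.png

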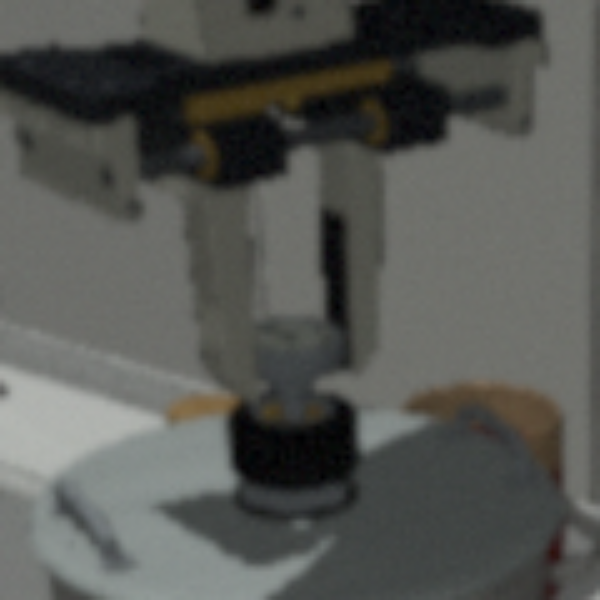

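```bash
for i in 1; do :; done; python3 -m crank '[[[0.03,0,0,0.0015,0.001,0,0],[0.03,0,0,0.003,0.001,0,0]]]'
python3 -m crank '[[[0.03,0,0,0.001,0,0,0],[0.03,0,0,0.002,0,0,0]]]'
python3 -m crank '[[[0.03,0,0,0.001,0,0,0]]]'
```

```text
t: 10.1
tool_pos: [560.1, 131.8, 205.0]
eef_rot: [-0.002, 0.989, 0.15, -0.001]
wrist_force: [0.7, 0.8, 1.1]
opening: 38.7
t: 10.35
tool_pos: [560.1, 131.9, 203.0]
eef_rot: [-0.002, 0.989, 0.15, -0.001]
wrist_force: [0.4, 1.4, 1.7]
opening: 39.3
t: 10.48
tool_pos: [560.1, 131.9, 202.0]
eef_rot: [-0.002, 0.989, 0.15, -0.001]
wrist_force: [0.2, 1.4, 4.4]
opening: 39.3
```

```bash
python3 -m crank '[[[0.03,0,0,0.001,0,0,0]]]'
python3 -m crank '[[[0.03,0,0,0.001,0,0,0]]]'
```

```text
t: 10.6
tool_pos: [560.2, 132.0, 201.6]
eef_rot: [-0.002, 0.989, 0.15, -0.0]
wrist_force: [-2.1, 1.1, 13.3]
opening: 38.8
t: 10.72
tool_pos: [560.2, 132.1, 201.5]
eef_rot: [-0.001, 0.989, 0.15, -0.0]
wrist_force: [-2.4, -1.1, 14.6]
opening: 38.9
```

Contact is firm at TCP 201.5, close to the expected 202, with about 15 N. I'll check the hub gap before letting go.

```bash
python3 look.py 7;python3 -c "
from h import *
go([559.5,131,202],17.2)
for z in(220,208,200,196):
  u,v=proj('side',[558,132.4,z]);print(z,'crop5',round((u-219.5)*5),round((v-59.5)*5))"
```

```text
t 10.82 pos [560.2 132.1 201.5] yaw 17.2 j [ 0.06  0.49 -0.55  1.94  0.35  0.8  -0.39] F [-2.1  0.2 12.1] M [ 0.02  0.64 -0.02] op 38.9
shift m [-0.001   0.0008 -0.0005] rot [-0.0026 -0.0001  0.0004]
220 crop5 288 351
208 crop5 289 382
200 crop5 290 403
196 crop5 291 413
```

View pics/side_7.png

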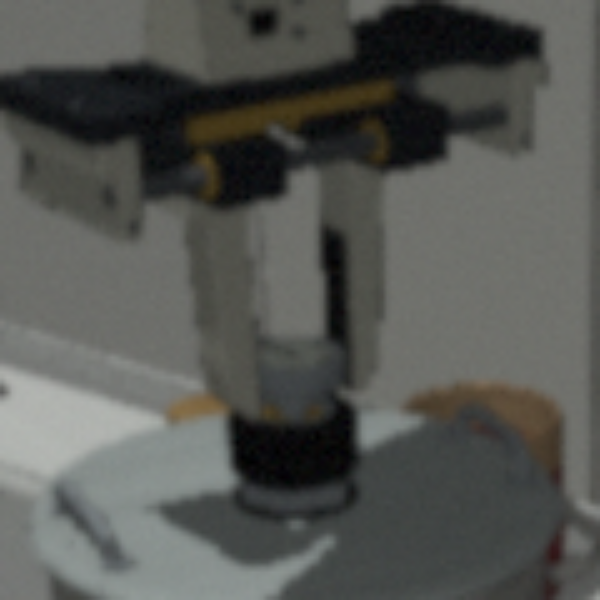

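The dial's top edge is at crop (300,350), which matches the z=220 projection. That means it is seated, with the hub about 4 mm above the nut. I'll release.

```bash
python3 -m crank '[[[0.075,0,0,0,0,0,0],[0.075,0,0,0,0,0,0],[0.075,0,0,0,0,0,0],[0.075,0,0,-0.004,0,0,0]]]' 40
python3 -c "
from h import *
go([559.8,132,205],100)"
```

```text
t: 11.32
tool_pos: [560.0, 131.9, 205.2]
eef_rot: [-0.001, 0.989, 0.15, -0.001]
wrist_force: [-0.6, -0.3, 0.4]
opening: 73.2
t 11.32 pos [560.  131.9 205.2] yaw 17.2 j [ 0.06  0.49 -0.56  1.94  0.34  0.81 -0.38] F [-0.6 -0.3  0.4] M [-0.07 -0.07  0.04] op 73.2
shift m [-0.0001 -0.0001  0.0002] rot [-2.7000e-03 -1.2000e-03 -1.4448e+00]
```

```bash
python3 -m crank '[[[0.075,0,0,0,0,0,-0.15],[0.075,0,0,0,0,0,-0.33],[0.075,0,0,0,0,0,-0.5],[0.075,0,0,0,-0.001,0,-0.68],[0.075,0,0,0,-0.001,0,-0.86],[0.075,0,0,0,-0.002,0,-1.03],[0.075,0,0,0,-0.002,-0.001,-1.2],[0.075,0,0,0,-0.003,-0.001,-1.35],[0.075,0,0,0,-0.003,-0.001,-1.445],[0.075,0,0,0,-0.003,-0.001,-1.445],[0.075,0,0,0,-0.003,-0.001,-1.445]]]' 30
python3 look.py 8
python3 -c "
from h import *
go([559.5,132,169],100)"
```

```text
t: 12.7
tool_pos: [560.0, 131.8, 205.3]
eef_rot: [0.0, 0.644, 0.765, 0.0]
wrist_force: [-0.3, 0.4, -0.1]
opening: 75.0
t 12.8 pos [560.  131.9 205.3] yaw 99.9 j [ 0.3   0.59 -0.95  1.92  0.6   0.93  0.8 ] F [ 0.3  0.2 -0.4] M [ 0.07 -0.16  0.  ] op 75.2
shift m [ 0.0002 -0.0005  0.0363] rot [ 0.0005  0.0002 -0.0011]
```

View pics/side_8.png

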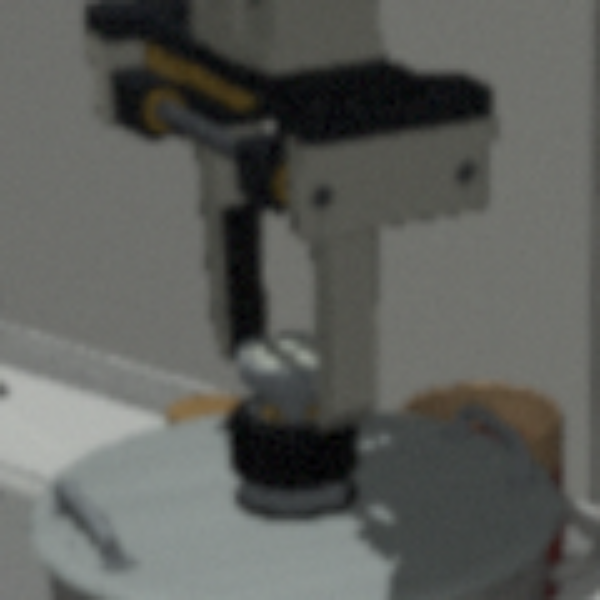

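View pics/top_8.png

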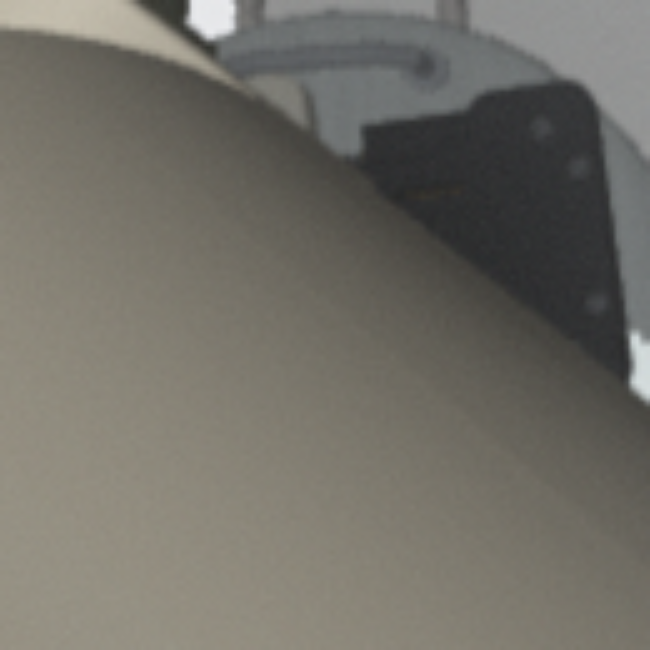

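The side view shows the dial standing at crop (280,360) between the open fingers. It has not moved since release. I'll go down round the nut.

```bash
python3 -m crank '[[[0.075,0.0002,-0.0005,0.008,0,0,0],[0.075,0.0002,-0.0005,0.018,0,0,0],[0.075,0.0002,-0.0005,0.028,0,0,0],[0.075,0.0002,-0.0005,0.036,0,0,0],[0.075,0.0002,-0.0005,0.036,0,0,0]]]' 30
python3 -c "
from h import *
go([559.5,132,169],100)"
```

```text
t: 13.42
tool_pos: [559.1, 131.9, 168.5]
eef_rot: [-0.0, 0.643, 0.766, -0.0]
wrist_force: [-0.2, -0.4, 0.5]
opening: 75.1
t 13.43 pos [559.1 131.9 168.5] yaw 99.9 j [ 0.27  0.63 -0.91  1.96  0.66  0.87  0.75] F [-0.2 -0.4  0.5] M [ 0.06 -0.11 -0.02] op 75.1
shift m [ 0.      0.0004 -0.0005] rot [-0.0009  0.0003 -0.0009]
```

```bash
python3 -m crank '[[[0.045,0,0.0002,0,0,0,0],[0.045,0,0.0002,0,0,0,0],[0.045,0,0.0002,0,0,0,0],[0.045,0,0.0002,0,0,0,0],[0.045,0,0.0002,0,0,0,0]]]' 30
python3 -c "
from h import *
go([559.5,132,169],100)"
```

```text
t: 14.05
tool_pos: [559.2, 133.8, 168.8]
eef_rot: [-0.001, 0.643, 0.766, 0.001]
wrist_force: [-0.5, 4.9, -2.2]
opening: 50.4
t 14.05 pos [559.2 133.8 168.8] yaw 100.0 j [ 0.27  0.63 -0.91  1.96  0.65  0.87  0.75] F [-0.5  4.9 -2.2] M [ 1.08 -0.04  0.06] op 50.4
shift m [-0.0019  0.     -0.0002] rot [ 0.0002 -0.0025  0.0006]
```

The jaws stopped at 50.4 mm, flat on the nut. Turning it clockwise is +az.

```bash
python3 -m crank '[[[0.045,0,0,0,0,0,0.1],[0.045,0,0,0,0,0,0.2],[0.045,0,0,0,0,0,0.3]]]' 30
python3 -c "
from h import *
go([559.5,132,169],100)"
```

```text
t: 14.42
tool_pos: [559.1, 134.0, 168.8]
eef_rot: [-0.001, 0.751, 0.661, 0.001]
wrist_force: [0.6, 1.7, -3.3]
opening: 50.3
t 14.43 pos [559.1 134.  168.8] yaw 82.7 j [ 0.22  0.61 -0.83  1.96  0.6   0.84  0.51] F [ 0.6  1.7 -3.3] M [ 0.18 -0.18  0.18] op 50.3
shift m [-0.002   0.0006 -0.0002] rot [-0.     -0.0028 -0.302 ]
```

```bash
cat > m.py <<'E'
from h import *
s=manip.observe();q=s["eef_rot"];a=Ro.from_quat([q[1],q[2],q[3],q[0]]).apply([1,0,0])
print("   yaw",np.rad2deg(np.arctan2(a[1],a[0])).round(1),"M",s["ft_torque"].round(3),"F",s["wrist_force"].round(1),"pos",s["tool_pos"].round(1),"op",round(s["opening"],1),"j",s["joint_pos"].round(2))
E
python3 -m crank '[[[0.045,0,0,0,0,0,0.05],[0.045,0,0,0,0,0,0.1],[0.045,0,0,0,0,0,0.15]]]' 30 >/dev/null; python3 m.py
python3 -m crank '[[[0.045,0,0,0,0,0,0.05],[0.045,0,0,0,0,0,0.1]]]' 30 >/dev/null; python3 m.py
```

```text
yaw 74.0 M [ 0.055 -0.3    0.138] F [ 1.6  0.9 -3.3] pos [559.2 134.1 168.8] op 50.1 j [ 0.2   0.59 -0.79  1.96  0.57  0.82  0.38]
   yaw 68.3 M [ 0.015 -0.173  0.199] F [ 0.8  0.6 -3.1] pos [559.2 134.2 168.8] op 50.0 j [ 0.18  0.59 -0.76  1.96  0.55  0.81  0.3 ]
```

```bash
for a in 1; do :; done
python3 -m crank '[[[0.045,0,0,0,0,0,0.06],[0.045,0,0,0,0,0,0.12]]]' 30 >/dev/null; python3 m.py
python3 -m crank '[[[0.045,0,0,0,0,0,0.06],[0.045,0,0,0,0,0,0.12]]]' 30 >/dev/null; python3 m.py
```

```text
yaw 61.3 M [ 0.041 -0.273  0.155] F [ 1.3  0.7 -2.4] pos [559.2 134.2 168.8] op 50.2 j [ 0.16  0.58 -0.73  1.97  0.53  0.8   0.2 ]
   yaw 54.3 M [ 0.007 -0.258  0.194] F [-0.   0.4 -3.5] pos [559.3 134.3 168.8] op 50.1 j [ 0.14  0.57 -0.69  1.97  0.5   0.78  0.11]
```

```bash
python3 -m crank '[[[0.045,0,0,0,0,0,0.06],[0.045,0,0,0,0,0,0.12]]]' 30 >/dev/null; python3 m.py
```

```text
yaw 47.4 M [-0.03  -0.29   0.207] F [ 1.2  0.7 -2.9] pos [559.3 134.3 168.8] op 50.6 j [ 0.12  0.56 -0.66  1.97  0.48  0.77  0.01]
```

```bash
python3 -m crank '[[[0.045,0,0,0,0,0,0.05],[0.045,0,0,0,0,0,0.1]]]' 30 >/dev/null; python3 m.py
```

```text
yaw 41.6 M [-0.036 -0.23   0.28 ] F [ 1.1  1.  -2.3] pos [559.3 134.3 168.8] op 50.3 j [ 0.1   0.55 -0.63  1.97  0.46  0.76 -0.07]
```

```bash
python3 -m crank '[[[0.045,0,0,0,0,0,0.05],[0.045,0,0,0,0,0,0.1]]]' 30 >/dev/null; python3 m.py
```

```text
yaw 35.8 M [-0.021 -0.225  0.327] F [ 1.1 -0.  -2.7] pos [559.4 134.4 168.8] op 49.9 j [ 0.08  0.55 -0.61  1.97  0.44  0.76 -0.16]
```

```bash
python3 -m crank '[[[0.045,0,0,0,0,0,0.05],[0.045,0,0,0,0,0,0.1]]]' 30 >/dev/null; python3 m.py
```

```text
yaw 30.0 M [-0.087 -0.233  0.322] F [ 0.1  0.1 -2.9] pos [559.4 134.4 168.8] op 50.2 j [ 0.07  0.54 -0.58  1.97  0.42  0.75 -0.24]
```

```bash
python3 -m crank '[[[0.045,0,0,0,0,0,0],[0.045,0,0,0,0,0,0]]]' 30 >/dev/null; python3 m.py;  python3 -m crank '[[[0.045,0,0,0,0,0,0]]]' 30 >/dev/null; python3 m.py
```

```text
yaw 30.1 M [-0.082 -0.14  -0.046] F [ 1.7 -0.1 -2.3] pos [559.4 134.4 168.8] op 50.2 j [ 0.07  0.54 -0.58  1.97  0.42  0.75 -0.24]
   yaw 30.1 M [-0.031 -0.182  0.002] F [ 1.1  0.3 -1.6] pos [559.4 134.4 168.8] op 50.1 j [ 0.07  0.54 -0.58  1.97  0.42  0.75 -0.24]
```

```bash
python3 -m crank '[[[0.045,0,0,0,0,0,0.05],[0.045,0,0,0,0,0,0.1]]]' 30 >/dev/null; python3 m.py
```

```text
yaw 24.4 M [-0.091 -0.238  0.417] F [ 0.7  0.3 -2.6] pos [559.4 134.4 168.8] op 50.3 j [ 0.05  0.53 -0.55  1.97  0.4   0.74 -0.32]
```

```bash
python3 -m crank '[[[0.045,0,0,0,0,0,0.05]]]' 30 >/dev/null; python3 m.py
```

```text
yaw 21.5 M [-0.088 -0.204  0.373] F [ 2.  1. -3.] pos [559.5 134.4 168.8] op 49.8 j [ 0.04  0.53 -0.54  1.97  0.39  0.74 -0.36]
```

```bash
python3 -m crank '[[[0.045,0,0,0,0,0,0],[0.045,0,0,0,0,0,0]]]' 30 >/dev/null; python3 m.py;  python3 -m crank '[[[0.045,0,0,0,0,0,0]]]' 30 >/dev/null; python3 m.py
```

```text
yaw 21.5 M [-0.039 -0.19   0.041] F [ 1.   0.6 -2.5] pos [559.5 134.4 168.8] op 50.4 j [ 0.04  0.53 -0.54  1.97  0.39  0.74 -0.35]
   yaw 21.6 M [-0.055 -0.135  0.077] F [ 1.2  0.6 -2.5] pos [559.5 134.4 168.8] op 50.1 j [ 0.04  0.53 -0.54  1.97  0.39  0.74 -0.35]
```

```bash
python3 -m crank '[[[0.045,0,0,0,0,0,0.05],[0.045,0,0,0,0,0,0.1]]]' 30 >/dev/null; python3 m.py;python3 -m crank '[[[0.045,0,0,0,0,0,0],[0.045,0,0,0,0,0,0]]]' 30 >/dev/null; python3 m.py;  python3 -m crank '[[[0.045,0,0,0,0,0,0]]]' 30 >/dev/null; python3 m.py
```

```text
yaw 15.8 M [-0.119 -0.237  0.545] F [ 1.3  0.5 -3.1] pos [559.5 134.4 168.8] op 50.6 j [ 0.02  0.53 -0.51  1.97  0.37  0.73 -0.43]
   yaw 15.9 M [-0.03  -0.211  0.28 ] F [ 0.9  0.5 -2.1] pos [559.5 134.4 168.8] op 50.2 j [ 0.02  0.53 -0.51  1.97  0.37  0.73 -0.43]
   yaw 15.9 M [-0.027 -0.139  0.186] F [ 1.2 -0.3 -3.4] pos [559.5 134.4 168.8] op 50.1 j [ 0.02  0.53 -0.51  1.97  0.37  0.73 -0.43]
```

It reads 0.545 N m turning and about 0.2 N m at the stop. That is firm and below the crushing limit, so I'll release and lift clear.

```bash
python3 -m crank '[[[0.075,0,0,0,0,0,0],[0.075,0,0,0,0,0,0],[0.075,0,0,0,0,0,0],[0.075,0,0,0,0,0,0]]]' 30; python3 m.py
python3 -m crank '[[[0.075,0,0,-0.02,0,0,0],[0.075,0,0,-0.05,0,0,0],[0.075,0,0,-0.09,0,0,0],[0.075,0,0,-0.13,0,0,0],[0.075,0,0,-0.16,0,0,0],[0.075,0,0,-0.16,0,0,0]]]' 30; python3 m.py
```

```text
t: 18.8
tool_pos: [559.5, 134.5, 168.8]
eef_rot: [-0.002, 0.99, 0.139, 0.001]
wrist_force: [-0.4, 0.4, -0.4]
opening: 74.9
   yaw 15.9 M [-0.006 -0.127 -0.016] F [-0.4  0.4 -0.4] pos [559.5 134.5 168.8] op 74.9 j [ 0.02  0.53 -0.51  1.97  0.37  0.73 -0.43]
t: 19.55
tool_pos: [560.1, 134.4, 331.2]
eef_rot: [-0.002, 0.99, 0.139, 0.003]
wrist_force: [0.4, -0.0, -0.5]
opening: 74.4
   yaw 15.9 M [-0.048 -0.095  0.037] F [ 0.4 -0.  -0.5] pos [560.1 134.4 331.2] op 74.4 j [ 0.1   0.36 -0.59  1.79  0.22  1.06 -0.29]
```

Next I'll back away toward −y so the top camera has a clear view, and check.

```bash
python3 -m crank '[[[0.075,0,0.04,0,0,0,0],[0.075,-0.01,0.1,0,0,0,0],[0.075,-0.02,0.15,0,0,0,0],[0.075,-0.03,0.2,0,0,0,0],[0.075,-0.05,0.25,0,0,0,0],[0.075,-0.05,0.3,0,0,0,0],[0.075,-0.05,0.3,0,0,0,0],[0.075,-0.05,0.3,0,0,0,0]]]' 30
python3 look.py 9
python3 - <<'E'
from h import *
p=np.load("pics/top_9.npy");d=np.load("pics/top_9d.npy");W=cloud("top",d)
cv2.imwrite("pics/topfull9.png",p[:,:,::-1])
for n in("top","side"):
    W=cloud(n,np.load(f"pics/{n}_9d.npy"))
    m=(W[...,2]>214)&(W[...,2]<228)&(abs(W[...,0]-558)<40)&(abs(W[...,1]-132)<40)
    P=W[m];print(n,m.sum(),P.mean(0).round(1),P.min(0).round(1),P.max(0).round(1),"z med",np.median(P[:,2]))
    k=(np.hypot(P[:,0]-P[:,0].mean(),P[:,1]-P[:,1].mean())<17);A=np.c_[P[k][:,:2]-P[k][:,:2].mean(0),np.ones(k.sum())];print("plane",np.linalg.lstsq(A,P[k][:,2],rcond=None)[0])
E
```

```text
t: 20.55
tool_pos: [593.9, -167.1, 329.0]
eef_rot: [-0.002, 0.99, 0.139, 0.003]
wrist_force: [0.1, 1.6, 0.2]
opening: 74.9
top 767 [558.3 131.9 218.5] [538.6 112.1 214.1] [578.  152.1 223. ] z med 218.56293209010056
plane [-2.75860588e-03 -9.15536849e-03  2.18369680e+02]
side 194 [558.3 128.8 218.6] [539.5 110.3 214. ] [578.4 155.4 221.5] z med 219.15521714117682
plane [6.45790795e-03 9.79838145e-02 2.18522793e+02]
```

View pics/side_9.png

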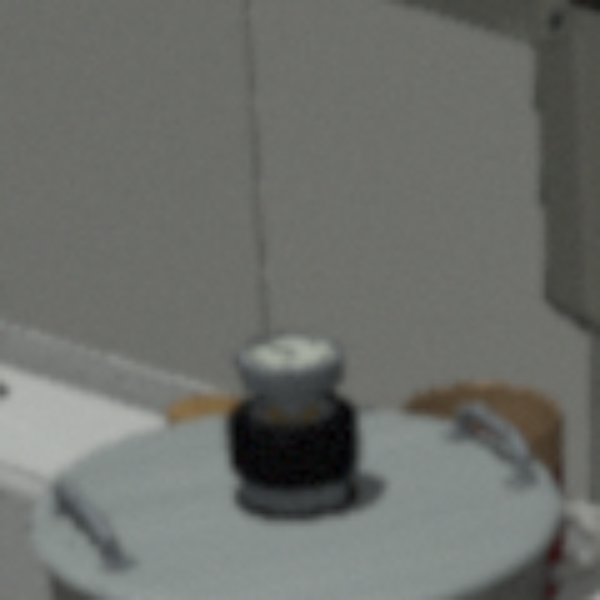

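View pics/topfull9.png

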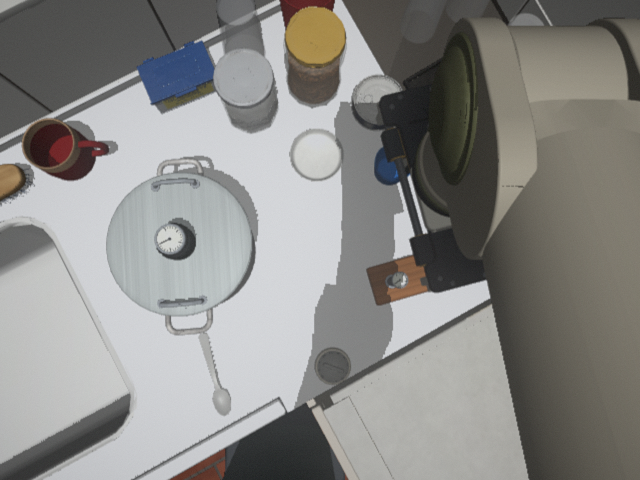

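The dial is level on the fitting at top-view pixel (170,240), tilt about 0.01. Its depth-measured face height is about 219 mm against the 220 expected when seated. The same measurement read about 1.4 mm low on the stand, so the two agree. The meat probe is still at (398,281), and the timer and other things haven't moved. Handing in.

```bash
python3 -c "
from cell import manip
print(manip.sign_off())"
```

```text
the job is handed in; nothing more can be done
None
```

The thermometer with the larger dial is in the lid fitting, pushed to the floor of the pocket, and the nut is tightened on its stem. I handed the job in at about 20.7 s.

- **Seating:** The stem stopped hard at tool height 201.5 mm, against about 202 mm expected, with roughly 15 N at most. Afterwards the dial stood level with its face at about 219 mm by depth, where 220 mm means fully home. That depth reading ran about 1.4 mm low on the stand too.
- **Tightening:** I turned the nut clockwise about 84° in one grasp, so no regrasp was needed. The torque reached 0.545 N m on the last turning reading and settled to about 0.2 N m at the stop.
- **Last look:** The pictures show the robot clear of everything, the meat probe still in its sleeve, and the other visible things unmoved. The gripper partly hid the blue cup and the stand.

**Readings that disagreed:**
- I never saw the seal's 5–12 N push in the force readings. While moving past it they showed only about 1–4 N, with an offset of about −3 N when stopped.
- The 0.545 N m turning torque is above the 0.3 N m guide you gave for turning, and close to the 0.6 N m crushing limit. I went past 0.3 because the reading at the stop was still near zero there.

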